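# Stroke the trimmer head along its rail and park it where it sticks

### The arm

A 6-joint arm with a two-finger parallel gripper is mounted at the origin on the work surface. World frame = base frame: x ahead of the robot, y to its left, z up, the work surface at z = 0. Lengths are in m, angles in rad, forces in N, time in s.
With the tool pointing down it reaches from about 0.35 to 0.775 m from the base axis. Payload 5.5 kg.
Tool frame: the origin (TCP) lies midway between the tips of the shut fingers; the grasp point (between the pads) lies 19 mm behind it; z points along the fingers, x is the direction in which the jaws open and shut, and the axes are right-handed (so a half turn about z gives the same grasp; the last joint's range is limited). The gripper opens to 85 mm and grips with 20 to 120 N. Pads are 22 mm wide; open, the fingers measure 114 mm over their backs; the gripper's body (76 mm by 85 mm) begins 54 mm behind the grasp point. The pads swing forward as they close: fully open they stand 13 mm farther back than shut.
Start: joints at [-1.362, 0.313, 0.046, 1.304, 0, 1.431], TCP at [0.197, -0.54, 0.211] pointing down, gripper open.
Joint ranges: [-2.76, 2.76], [-0.86, 1.69], [-1.03, 1.26], [-2.2, 2.34], [-1.47, 1.5], [-3.14, 3.14]. Speed limits (rad/s): [2.57, 2.57, 3.14, 3.14, 3.14, 3.14].

### API

Orientations are given as a unit quaternion [w, x, y, z].
In Python, from workcell import env gives the robot as it stands.
- The arm moves only by the tool servo_tool, never from a script. Its argument "targets" is a list of rows, each an object with "xyz": the shift along the tool's x, y, z in m, a list of three; "twist": the turn, a rotation vector about the tool's x, y, z in rad, a list of three; "jaw": the opening, from 0 (shut) to 1 (fully open). A call has 1 to 12 rows; each row is the pose to reach, as a shift and turn from the pose commanded when the call began, along the tool's axes at that moment; what a row does not reach only later rows make up. A row lasts 1/12 s, in which the tool goes at most 41.7 mm and 7.16 degrees, less where a joint would pass 70% of its speed; a pose out of reach is approached as far as the arm can. A call with a gripper value outside its range is refused whole. The fingers move at their own pace and stop on an object; "squeeze" is the grip in N (left out, the last holds). Time passes only in rows, so rows that repeat a pose let the fingers close. It gives the time, the measured TCP pose, the force and the opening at its end, in the units of the state.
- env.get_state(): the state, without advancing time (a new reading comes with each control period).
- env.read_camera(name): name is "side" or "top" or "wrist"; returns a dict with "color" (400x640x3 uint8, red, green, blue), "depth" (400x640 float32, m along the optical axis (not along the pixel's ray), 0 where there is no reading), "fx", "fy", "cx", "cy" (pixels), "k1" (the pictures are not rectified: a ray, as slopes to the right and down, at radius r is drawn at 1 + k1 r^2 times it, then the intrinsics apply), "eye" and "attitude" of the camera in the world. Camera axes: x right, y down, z forward; pixel columns grow to the right and rows downward; lengths in m; the calibration is good to about 2 mm. A picture is of the moment at which its call begins.
- env.hand_in(): hands the job in, once; it reports no verdict.
The state is a dict: "clock": time; "joint_pos": joint angles; "qvel": joint speeds; "tau": joint torques, N m; "tcp_pos": TCP position; "orientation": TCP orientation; "wrist_force": force on the tool from outside, world axes, zero at the start; "ft_torque": the same for the moment, N m; "finger_gap": finger opening in m.
Only numpy, scipy, OpenCV 4.12 (cv2) and the standard library are available. Lean on these libraries where they do the work, as an engineer would, in place of code of your own. Each camera call takes 0.05 s, during which the arm holds its last target. There are 200 camera calls.

### The job

The sliding head of the paper trimmer catches somewhere on its rail: there is one bad sticky spot, and another place where it only rubs lightly. Run the head to the end on your left, then stroke it through its full travel to the end on your right, coming up gently against the rubber buffers at both ends, and feel where it drags the most; then bring it back, leave it standing on that worst spot so I can clean the rail there, and let go. Do not disturb the things lying about.

Things in the scene. Friction and masses are not known exactly. Their poses are not given: they have to be found in the camera images.
- trimmer: rail paper trimmer fixed to the table: grey gridded board 330 x 560 x 16 mm, an aluminium rail along it between two black end blocks (76 mm across the rail, tops 52 mm high). Origin: on the table under the rail's middle; y along the rail to its left-hand end seen from the robot, x from the rail over the grid (away from the robot), z up. Place varies, yaw up to 0.3 rad either way
- guide: the rail, part of the trimmer (same origin and axes): 30 mm wide, 470 mm long, top face 46 mm up. Unseen inside are two patches of dried glue, each anywhere within 125 mm of the middle and felt over some 25 mm (they may overlap): when crossed slowly the light one adds 1 to 3 N of drag, the bad one up to 7 to 12 N, most on running up onto it. A head let go on a patch stays there
- head: sliding head, 0.3 kg, moves along the rail (trimmer's y) only, with about 1 N of even drag: grey saddle 66 mm across the rail, 70 mm along it, top 12 mm above the rail's top, with an upright black grip; blade guard on the robot's side. Origin: rail's centre line at rail-top height, mid-head; axes as the trimmer's. Travel y = -180 to +180 mm in the trimmer's frame, where it just touches the buffers
- head_grip (a point): middle of the head's black grip, a rounded upright block 28 mm across the rail, 54 mm along it and 42 mm high on the saddle; this point is 83 mm above the table, 37 mm above the rail's top face, 25 mm above the saddle's top and 17 mm below the grip's top
- buffer_left: pair of rubber buffers (14 mm diameter, 49 mm apart, one on each side of the rail) on the left-hand (+y) end block, 12 mm proud of it; together they yield 1 mm per 2.5 N, up to 9 mm. Origin: on the rail's line in the block's inner face, y = +227 mm in the trimmer's frame, 36 mm above the table
- buffer_right: the same pair of rubber buffers on the right-hand (-y) end block; origin at y = -227 mm in the trimmer's frame
- tape: bystander: roll of paper tape, 100 mm diameter, 25 mm high, lying flat on the board beyond the rail; origin at the centre of its underside
- knife: bystander: yellow cutter knife, about 157 x 20 x 12 mm, lying on the board beyond the rail; origin under the middle of its handle, x along it towards the blade
- thinner: bystander: round amber bottle, 94 mm diameter, 200 mm high, standing on the table to the right of the trimmer; origin at the centre of its underside
- paint: bystander: small paint bottle, 31 mm diameter, 76 mm high, standing on the table to the right, nearer the robot; origin at the centre of its underside

How it is judged:
On the way, in this order (a step that is already met when the one before it is completed fails the run):
1. the head has been run to the left-hand end of its travel, onto or within 4 mm of the buffers (y of head in the frame of trimmer above 0.176 m), for 0.1 s.
2. then it has been stroked to the right-hand end, onto or within 4 mm of the buffers (y of head in the frame of trimmer below -0.176 m), for 0.1 s.
At the end, for the whole second after the job is handed in: the head stands still and released on the bad patch of dried glue, so that its sprung runner rests on it (contact between head and rail over 2.5 N, which is so within about 12 mm of the patch's middle and nowhere else) (contact force between head and guide above 2.5 N and linear speed of head below 0.005 m/s); the robot touches nothing.
It fails at once if the head is pushed against a rubber buffer with more than 15 N (contact force between head and buffer_left above 15 N or contact force between head and buffer_right above 15 N).
It fails at once if the roll of tape is moved more than 15 mm (distance of tape from where it was at the start of the episode above 0.015 m).
It fails at once if the cutter knife is moved more than 15 mm (distance of knife from where it was at the start of the episode above 0.015 m).
It fails at once if the amber bottle is moved more than 15 mm or tipped (distance of thinner from where it was at the start of the episode above 0.015 m or angle between thinner's own z axis and vertical above 0.4 rad).
It fails at once if the small paint bottle is moved more than 15 mm or tipped (distance of paint from where it was at the start of the episode above 0.015 m or angle between paint's own z axis and vertical above 0.4 rad).
It also fails if it takes over 67 s, if anything falls off the work surface, if the arm or the gripper's body presses on something with over 40 N, if the wrist force passes 120 N, or if a joint passes its speed limit or range.

## Working session

There is one attempt and no reset: what is moved stays moved. The work goes in short steps, Python scripts to look and compute and a tool call to move; the robot and the scene stay as the last step left them, time stands still between calls to the robot, and variables do not carry over. Pictures are saved under pics/ and viewed, about 8 in all and at most 12, crops included, and the job is handed in when it is done.

Besides the shell and the picture viewer there is one more tool, called after "Call:" as a command line: name --argument value ..., lists and objects as JSON in quotes. servo_tool: Moves the arm, as the interface text tells. Its arguments: {"type":"object","properties":{"targets":{"type":"array","items":{"type":"object","properties":{"xyz":{"type":"array","items":{"type":"number"}},"twist":{"type":"array","items":{"type":"number"}},"jaw":{"type":"number"}}}},"squeeze":{"type":"number"}},"required":["targets"]}

```bash
mkdir -p pics; ls; cat > h.py <<'E'
import numpy as np,cv2
from scipy.spatial.transform import Rotation as R
from workcell import env
def cam(n):
    d=env.read_camera(n)
    a=np.array(d["attitude"],float)
    d["R"]=a if a.shape==(3,3) else R.from_quat(a[[1,2,3,0]]).as_matrix()
    return d
def save(d,f): cv2.imwrite(f,d["color"][:,:,::-1])
def world(d,u,v,z=None,dep=None):
    u=np.atleast_1d(np.asarray(u,float));v=np.atleast_1d(np.asarray(v,float))
    K=np.array([[d["fx"],0,d["cx"]],[0,d["fy"],d["cy"]],[0,0,1]])
    p=cv2.undistortPoints(np.stack([u,v],-1)[:,None],K,np.array([d["k1"],0,0,0.]))[:,0]
    r=np.c_[p,np.ones(len(p))]@d["R"].T; e=np.array(d["eye"])
    if z is not None: s=(z-e[2])/r[:,2]
    else: s=dep if dep is not None else d["depth"][v.astype(int),u.astype(int)]
    return e+r*np.asarray(s).reshape(-1,1)
E
python3 - <<'E'
from h import *
d=cam("top");save(d,"pics/top.png");print(d["eye"],d["attitude"],d["fx"],d["k1"])
s=cam("side");save(s,"pics/side.png");print(s["eye"],s["attitude"])
print(env.get_state())
E
```

```text
pics
[ 0.31223533 -0.13646626  1.32765136] [-0.07493286  0.73515844 -0.67046474  0.06636393] 514.7748937664502 -0.09049845857704339
[0.05049096 0.73020776 0.70432101] [ 0.13646918 -0.2216678   0.84634966 -0.46468463]
{'clock': 0.1, 'joint_pos': array([-1.36159399e+00,  3.13935565e-01,  4.51156228e-02,  1.30360158e+00,
        3.24148807e-05,  1.43119720e+00]), 'qvel': array([-1.73947648e-03, -2.10711725e-03,  2.01564502e-03,  1.51190883e-03,
       -5.43640556e-04,  9.71157642e-05]), 'tau': array([ 2.56462881e-03, -4.81724167e+01,  2.99244297e+01,  1.26828934e-02,
       -1.08741776e-04, -1.13511334e-06]), 'tcp_pos': array([ 0.19642018, -0.53990456,  0.21000165]), 'orientation': array([-5.66105162e-04,  8.19075937e-01, -5.73684538e-01, -5.83183755e-04]), 'wrist_force': array([-0.06227054, -0.00133151, -0.19006292]), 'ft_torque': array([ 0.07155848, -0.00618988, -0.0178284 ]), 'finger_gap': 0.08520145360829987}
```

View pics/top.png

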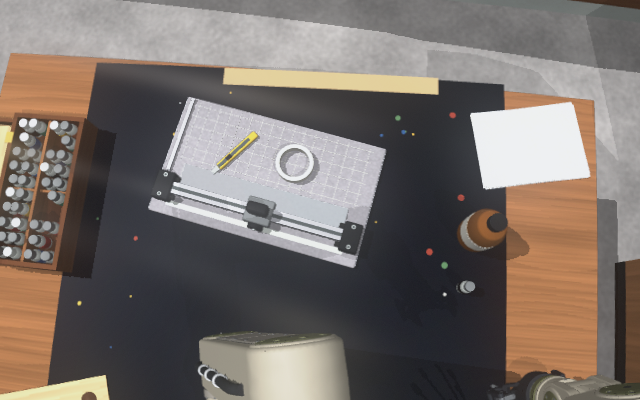

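View pics/side.png

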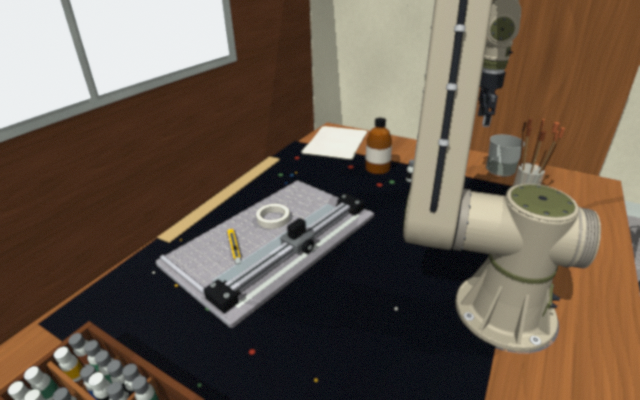

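The top view shows the left block at about (166,184), the right block at (349,237) and the head at (259,211). The tape is at (295,163), the knife at (236,152), the thinner at (482,230) and the paint at (466,287). I'll measure from depth next.

```bash
python3 - <<'E'
from h import *
d=cam("top")
v,u=np.mgrid[80:290,130:400];u=u.ravel();v=v.ravel()
P=world(d,u,v)
def blk(c,r,lo,hi):
    m=(np.hypot(u-c[0],v-c[1])<r)&(P[:,2]>lo)&(P[:,2]<hi)
    q=P[m];rr=cv2.minAreaRect(q[:,:2].astype(np.float32));print(m.sum(),q.mean(0).round(4),rr);return np.array(rr[0])
L=blk((166,184),25,.045,.06);Rr=blk((349,237),25,.045,.06)
G=blk((259,211),25,.09,.11);S=blk((259,211),30,.052,.065)
y=(L-Rr);print("len",np.linalg.norm(y));y/=np.linalg.norm(y);x=np.array([y[1],-y[0]]);O=(L+Rr)/2
print("O",O,"yaw",np.arctan2(-y[0],y[1]),"grip in tr",x@(G-O),y@(G-O))
print("left/right end",O+.18*y,O-.18*y, np.linalg.norm(O+.18*y),np.linalg.norm(O-.18*y))
# rail and board colour corners on z planes
c=world(d,[190,386,355,149],[97,150,268,209],z=.016);print(c.round(3),[np.linalg.norm(c[i]-c[i-1]).round(3) for i in range(4)])
print([(np.c_[(c[:,:2]-O)@x,(c[:,:2]-O)@y]).round(3)])
print("tape,thin,paint",world(d,[295],[163],z=.04),world(d,[497],[222],z=.2),world(d,[466],[287],z=.07))
im=cv2.resize(d["color"][150:280,130:390],None,fx=3,fy=3,interpolation=2)
cv2.imwrite("pics/c.png",im[:,:,::-1])
E
```

```text
657 [0.5849 0.2932 0.0502] ((0.5823041796684265, 0.2793530821800232), (0.09798035770654678, 0.07672761380672455), 78.43511199951172)
670 [ 0.4955 -0.183   0.0505] ((0.49847233295440674, -0.16962268948554993), (0.08986897766590118, 0.0759790912270546), 79.01313781738281)
243 [0.5379 0.0455 0.0978] ((0.5388458371162415, 0.046204350888729095), (0.05344045162200928, 0.02887941710650921), 81.35107421875)
463 [0.531  0.0447 0.0569] ((0.5352029204368591, 0.06231814995408058), (0.10010810196399689, 0.07931724190711975), 78.7707748413086)
len 0.45673517717182655
O [0.54038826 0.0548652 ] yaw -0.18459237703173823 grip in tr 7.34469823707788e-05 -0.008796812295972676
left/right end [0.57342651 0.2318072 ] [ 0.50735    -0.12207681] 0.6185083194805046 0.5218302151010714
[[ 0.844  0.278  0.016]
 [ 0.74  -0.266  0.016]
 [ 0.421 -0.209  0.016]
 [ 0.524  0.341  0.016]] [np.float64(0.326), np.float64(0.555), np.float64(0.324), np.float64(0.559)]
[array([[ 0.258,  0.275],
       [ 0.256, -0.279],
       [-0.069, -0.281],
       [-0.069,  0.278]])]
tape,thin,paint [[ 0.67557299 -0.03087174  0.04      ]] [[ 0.53618262 -0.50839109  0.2       ]] [[ 0.39436571 -0.47944733  0.07      ]]
```

View pics/c.png

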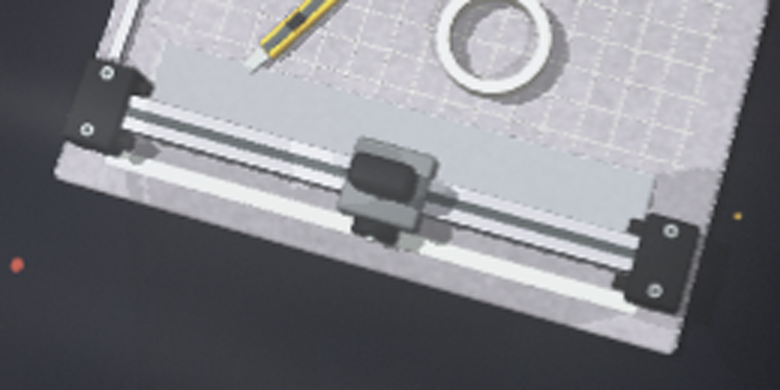

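The checks agree: yaw is about -0.186, the board measures 325x557 mm, and the grip top is near 98 mm. The grip sits at world (0.539, 0.0465). I'll grip it across the rail, so I turn the tool +59.4° and approach.

Call:
servo_tool --targets '[{"xyz":[-0.02,-0.024,0],"twist":[0,0,-0.05],"jaw":1},{"xyz":[-0.04,-0.048,0],"twist":[0,0,-0.1],"jaw":1},{"xyz":[-0.06,-0.072,0],"twist":[0,0,-0.15],"jaw":1},{"xyz":[-0.08,-0.096,0],"twist":[0,0,-0.2],"jaw":1},{"xyz":[-0.1,-0.12,0],"twist":[0,0,-0.25],"jaw":1},{"xyz":[-0.12,-0.144,0],"twist":[0,0,-0.3],"jaw":1},{"xyz":[-0.14,-0.168,0],"twist":[0,0,-0.35],"jaw":1},{"xyz":[-0.16,-0.193,0],"twist":[0,0,-0.4],"jaw":1},{"xyz":[-0.18,-0.217,0],"twist":[0,0,-0.45],"jaw":1},{"xyz":[-0.2,-0.241,0],"twist":[0,0,-0.5],"jaw":1}]'

```text
clock: 0.98
tcp_pos: [0.355, -0.2686, 0.2107]
orientation: [-0.0, 0.936, -0.352, -0.0]
wrist_force: [0.2, -0.3, -1.0]
finger_gap: 0.0855
```

Call:
servo_tool --targets '[{"xyz":[-0.006,-0.032,0.0],"twist":[0,0,-0.05],"jaw":1},{"xyz":[-0.013,-0.064,0.0],"twist":[0,0,-0.1],"jaw":1},{"xyz":[-0.019,-0.096,0.0],"twist":[0,0,-0.15],"jaw":1},{"xyz":[-0.026,-0.13,0.0],"twist":[0,0,-0.2],"jaw":1},{"xyz":[-0.032,-0.163,0.0],"twist":[0,0,-0.25],"jaw":1},{"xyz":[-0.039,-0.196,0.0],"twist":[0,0,-0.3],"jaw":1},{"xyz":[-0.046,-0.232,0.01],"twist":[0,0,-0.35],"jaw":1},{"xyz":[-0.053,-0.268,0.02],"twist":[0,0,-0.4],"jaw":1},{"xyz":[-0.06,-0.304,0.04],"twist":[0,0,-0.45],"jaw":1},{"xyz":[-0.066,-0.336,0.06],"twist":[0,0,-0.5],"jaw":1},{"xyz":[-0.0705,-0.3585,0.07],"twist":[0,0,-0.534],"jaw":1},{"xyz":[-0.0705,-0.3585,0.07],"twist":[0,0,-0.534],"jaw":1}]'

```text
clock: 1.98
tcp_pos: [0.5385, 0.0492, 0.1376]
orientation: [-0.001, 0.996, -0.091, -0.002]
wrist_force: [-0.3, -0.1, 0.4]
finger_gap: 0.0856
```

```bash
python3 - <<'E'
from h import *
s=env.get_state();print(s["tcp_pos"],s["orientation"],s["joint_pos"])
w=cam("wrist")
v,u=np.mgrid[0:400,0:640];u=u.ravel();v=v.ravel();P=world(w,u,v)
Rt=R.from_quat(s["orientation"][[1,2,3,0]]).as_matrix()
Q=(P-s["tcp_pos"])@Rt
m=(P[:,2]>.09)&(P[:,2]<.106)&(w["depth"].ravel()>.05)&(abs(Q[:,0])<.035)&(abs(Q[:,1])<.06)
q=P[m];print(m.sum(),q.mean(0));print(cv2.minAreaRect(q[:,:2].astype(np.float32)))
print("in tool",Q[m].min(0),Q[m].max(0))
save(w,"pics/w1.png")
E
```

```text
[0.53847189 0.04921049 0.13757266] [-5.15246007e-04  9.95854287e-01 -9.09400295e-02 -1.97085714e-03] [-5.80568852e-02  2.83401915e-01 -1.77292058e-01  1.11400792e+00
  1.16001751e-03  1.69486925e+00]
3502 [0.54081309 0.04995218 0.09824726]
((0.540520191192627, 0.04774048179388046), (0.053135842084884644, 0.02890968509018421), 79.79237365722656)
in tool [-0.01204001 -0.02544902  0.03603822] [0.01690447 0.02765041 0.04755203]
```

View pics/w1.png

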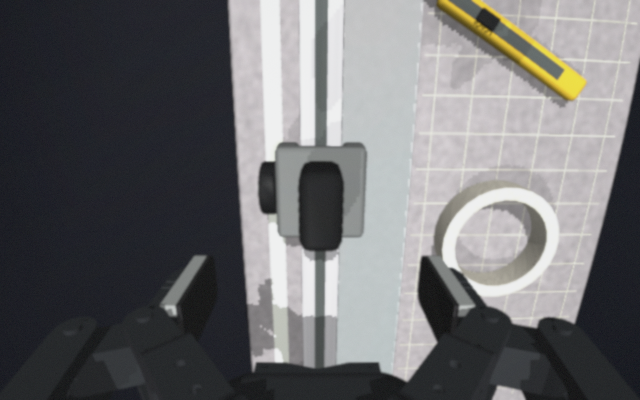

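The wrist view shows the grip at (321,206), between the fingers, with the rail running vertically so the yaw is right. The grip is about 2 mm off in tool x. I'll descend and close.

Call:
servo_tool --targets '[{"xyz":[0.001,0,0.015],"jaw":1},{"xyz":[0.0018,0.001,0.03],"jaw":1},{"xyz":[0.0018,0.001,0.045],"jaw":1},{"xyz":[0.0018,0.001,0.06],"jaw":1},{"xyz":[0.0018,0.001,0.068],"jaw":1},{"xyz":[0.0018,0.001,0.073],"jaw":1},{"xyz":[0.0018,0.001,0.073],"jaw":0.6},{"xyz":[0.0018,0.001,0.073],"jaw":0.45},{"xyz":[0.0018,0.001,0.073],"jaw":0.3},{"xyz":[0.0018,0.001,0.073],"jaw":0.15},{"xyz":[0.0018,0.001,0.073],"jaw":0.15},{"xyz":[0.0018,0.001,0.073],"jaw":0.15}]' --squeeze 50

```text
schema error: expected keys xyz, twist, jaw
```

```bash
python3 - <<'E'
from h import *
s=env.get_state()
for k in s:print(k,np.round(s[k],4))
E
```

```text
clock 2.0333
joint_pos [-0.0606  0.2813 -0.1771  1.1159 -0.      1.6946]
qvel [-0.0443 -0.0397  0.0055  0.0256 -0.0146 -0.0013]
tau [ 1.10460e+00 -4.37841e+01  2.85666e+01 -3.98400e-01  1.62500e-01
  1.93000e-02]
tcp_pos [0.538  0.0475 0.1388]
orientation [ 1.000e-04  9.958e-01 -9.210e-02 -1.800e-03]
wrist_force [ 0.0587 -1.7242 -0.132 ]
ft_torque [0.0191 0.0346 0.0223]
finger_gap 0.0852
```

Call:
servo_tool --targets '[{"xyz":[0.001,0,0.015],"twist":[0,0,0],"jaw":1},{"xyz":[0.0018,0,0.03],"twist":[0,0,0],"jaw":1},{"xyz":[0.0018,0,0.045],"twist":[0,0,0],"jaw":1},{"xyz":[0.0018,0,0.06],"twist":[0,0,0],"jaw":1},{"xyz":[0.0018,0,0.068],"twist":[0,0,0],"jaw":1},{"xyz":[0.0018,0,0.074],"twist":[0,0,0],"jaw":1},{"xyz":[0.0018,0,0.074],"twist":[0,0,0],"jaw":0.6},{"xyz":[0.0018,0,0.074],"twist":[0,0,0],"jaw":0.45},{"xyz":[0.0018,0,0.074],"twist":[0,0,0],"jaw":0.3},{"xyz":[0.0018,0,0.074],"twist":[0,0,0],"jaw":0.15},{"xyz":[0.0018,0,0.074],"twist":[0,0,0],"jaw":0.15},{"xyz":[0.0018,0,0.074],"twist":[0,0,0],"jaw":0.15}]' --squeeze 50

```text
clock: 3.03
tcp_pos: [0.5399, 0.0454, 0.0679]
orientation: [0.0, 0.996, -0.094, -0.0]
wrist_force: [-4.2, 0.8, 7.0]
finger_gap: 0.0267
```

```bash
python3 - <<'E'
from h import *
s=env.get_state()
for k in s:print(k,np.round(s[k],4))
E
```

```text
clock 3.0333
joint_pos [-0.0643  0.336  -0.2866  0.9485 -0.      1.6941]
qvel [ 0.0011  0.0015 -0.0018  0.0013 -0.0017  0.0028]
tau [-4.28500e-01 -4.28159e+01  2.67229e+01 -1.70760e+00 -9.10000e-03
  4.00000e-02]
tcp_pos [0.5399 0.0454 0.0679]
orientation [ 0.000e+00  9.956e-01 -9.370e-02 -2.000e-04]
wrist_force [-4.2287  0.8221  7.0489]
ft_torque [0.0497 0.8093 0.0048]
finger_gap 0.0267
```

Gripped, with a gap of 26.7 mm. The head is at about y=-0.009. I'll run it left and ease the x and z preload slightly.

Call:
servo_tool --targets '[{"xyz":[0,-0.003,-0.001],"twist":[0,0,0],"jaw":0.15},{"xyz":[-0.001,-0.009,-0.002],"twist":[0,0,0],"jaw":0.15},{"xyz":[-0.001,-0.015,-0.002],"twist":[0,0,0],"jaw":0.15},{"xyz":[-0.001,-0.021,-0.002],"twist":[0,0,0],"jaw":0.15},{"xyz":[-0.001,-0.027,-0.002],"twist":[0,0,0],"jaw":0.15},{"xyz":[-0.001,-0.033,-0.002],"twist":[0,0,0],"jaw":0.15},{"xyz":[-0.001,-0.039,-0.002],"twist":[0,0,0],"jaw":0.15},{"xyz":[-0.001,-0.045,-0.002],"twist":[0,0,0],"jaw":0.15},{"xyz":[-0.001,-0.051,-0.002],"twist":[0,0,0],"jaw":0.15},{"xyz":[-0.001,-0.057,-0.002],"twist":[0,0,0],"jaw":0.15},{"xyz":[-0.001,-0.063,-0.002],"twist":[0,0,0],"jaw":0.15},{"xyz":[-0.001,-0.069,-0.002],"twist":[0,0,0],"jaw":0.15}]'

```text
clock: 4.03
tcp_pos: [0.5525, 0.1137, 0.068]
orientation: [0.0, 0.996, -0.094, -0.0]
wrist_force: [4.8, -2.1, -14.2]
finger_gap: 0.0267
```

Call:
servo_tool --targets '[{"xyz":[0,-0.006,0],"twist":[0,0,0],"jaw":0.15},{"xyz":[0,-0.012,0],"twist":[0,0,0],"jaw":0.15},{"xyz":[0,-0.018,0],"twist":[0,0,0],"jaw":0.15},{"xyz":[0,-0.024,0],"twist":[0,0,0],"jaw":0.15},{"xyz":[0,-0.03,0],"twist":[0,0,0],"jaw":0.15},{"xyz":[0,-0.036,0],"twist":[0,0,0],"jaw":0.15},{"xyz":[0,-0.042,0],"twist":[0,0,0],"jaw":0.15},{"xyz":[0,-0.048,0],"twist":[0,0,0],"jaw":0.15},{"xyz":[0,-0.054,0],"twist":[0,0,0],"jaw":0.15},{"xyz":[0,-0.06,0],"twist":[0,0,0],"jaw":0.15},{"xyz":[0,-0.066,0],"twist":[0,0,0],"jaw":0.15},{"xyz":[0,-0.072,0],"twist":[0,0,0],"jaw":0.15}]'

```text
clock: 5.03
tcp_pos: [0.5658, 0.1844, 0.068]
orientation: [0.0, 0.996, -0.094, -0.0]
wrist_force: [4.3, -2.6, -13.6]
finger_gap: 0.0267
```

Call:
servo_tool --targets '[{"xyz":[0.0,-0.006,0.0005],"twist":[0,0,0],"jaw":0.15},{"xyz":[0.0005,-0.012,0.0013],"twist":[0,0,0],"jaw":0.15},{"xyz":[0.0005,-0.018,0.0013],"twist":[0,0,0],"jaw":0.15},{"xyz":[0.0005,-0.024,0.0013],"twist":[0,0,0],"jaw":0.15},{"xyz":[0.0005,-0.03,0.0013],"twist":[0,0,0],"jaw":0.15},{"xyz":[0.0005,-0.036,0.0013],"twist":[0,0,0],"jaw":0.15},{"xyz":[0.0005,-0.039,0.0013],"twist":[0,0,0],"jaw":0.15}]'

```text
clock: 5.62
tcp_pos: [0.5731, 0.2233, 0.0679]
orientation: [-0.0, 0.996, -0.093, -0.0]
wrist_force: [-2.5, -0.0, 1.4]
finger_gap: 0.0267
```

Call:
servo_tool --targets '[{"xyz":[0,-0.0015,0],"twist":[0,0,0],"jaw":0.15},{"xyz":[0,-0.003,0],"twist":[0,0,0],"jaw":0.15}]'

```text
clock: 5.78
tcp_pos: [0.5736, 0.2255, 0.0679]
orientation: [-0.0, 0.996, -0.094, -0.0]
wrist_force: [-4.8, -0.2, 3.5]
finger_gap: 0.0264
```

Call:
servo_tool --targets '[{"xyz":[0,-0.001,0],"twist":[0,0,0],"jaw":0.15},{"xyz":[0,-0.002,0],"twist":[0,0,0],"jaw":0.15}]'

```text
clock: 5.95
tcp_pos: [0.5739, 0.2272, 0.0679]
orientation: [-0.0, 0.996, -0.094, -0.0]
wrist_force: [-5.6, 0.8, 4.0]
finger_gap: 0.0264
```

Call:
servo_tool --targets '[{"xyz":[0,-0.001,0],"twist":[0,0,0],"jaw":0.15},{"xyz":[0,-0.002,0],"twist":[0,0,0],"jaw":0.15}]'

```text
clock: 6.12
tcp_pos: [0.5743, 0.2291, 0.0679]
orientation: [-0.0, 0.996, -0.094, -0.0]
wrist_force: [-5.6, 0.1, 4.2]
finger_gap: 0.0264
```

Call:
servo_tool --targets '[{"xyz":[0,-0.001,0],"twist":[0,0,0],"jaw":0.15},{"xyz":[0,-0.002,0],"twist":[0,0,0],"jaw":0.15}]'

```text
clock: 6.28
tcp_pos: [0.5746, 0.231, 0.0679]
orientation: [-0.0, 0.996, -0.094, -0.0]
wrist_force: [-5.7, -0.8, 3.5]
finger_gap: 0.0265
```

Call:
servo_tool --targets '[{"xyz":[0,-0.001,0],"twist":[0,0,0],"jaw":0.15},{"xyz":[0,-0.0015,0],"twist":[0,0,0],"jaw":0.15}]'

```text
clock: 6.45
tcp_pos: [0.5749, 0.2325, 0.0679]
orientation: [-0.0, 0.996, -0.094, -0.0]
wrist_force: [-5.3, -0.3, 4.8]
finger_gap: 0.0267
```

Call:
servo_tool --targets '[{"xyz":[0,-0.001,0],"twist":[0,0,0],"jaw":0.15},{"xyz":[0,-0.001,0],"twist":[0,0,0],"jaw":0.15}]'

```text
clock: 6.62
tcp_pos: [0.575, 0.2331, 0.0679]
orientation: [0.0, 0.996, -0.094, -0.0]
wrist_force: [-6.5, -0.9, 4.3]
finger_gap: 0.0264
```

Call:
servo_tool --targets '[{"xyz":[-0.0003,-0.001,0],"twist":[0,0,0],"jaw":0.15},{"xyz":[-0.0004,-0.0015,0],"twist":[0,0,0],"jaw":0.15}]'

```text
clock: 6.78
tcp_pos: [0.5751, 0.2338, 0.0679]
orientation: [0.001, 0.996, -0.094, -0.0]
wrist_force: [-5.4, -4.1, 4.4]
finger_gap: 0.0261
```

Call:
servo_tool --targets '[{"xyz":[0,-0.001,0],"twist":[0,0,0],"jaw":0.15},{"xyz":[0,-0.001,0],"twist":[0,0,0],"jaw":0.15},{"xyz":[0,-0.001,0],"twist":[0,0,0],"jaw":0.15}]'

```text
clock: 7.03
tcp_pos: [0.5752, 0.2345, 0.0679]
orientation: [0.001, 0.996, -0.094, -0.0]
wrist_force: [-4.9, -5.1, 4.5]
finger_gap: 0.0263
```

The left buffer is reached with about 5 N on it. The head estimate is 0.183 m, which matches the 0.180 touch point. Now the rightward stroke, with samples every 8 mm through the patch zone.

Call:
servo_tool --targets '[{"xyz":[0,0.003,0],"twist":[0,0,0],"jaw":0.15},{"xyz":[0,0.008,0],"twist":[0,0,0],"jaw":0.15},{"xyz":[0,0.013,0],"twist":[0,0,0],"jaw":0.15},{"xyz":[0,0.018,0],"twist":[0,0,0],"jaw":0.15},{"xyz":[0,0.023,0],"twist":[0,0,0],"jaw":0.15},{"xyz":[0,0.028,0],"twist":[0,0,0],"jaw":0.15},{"xyz":[0,0.032,0],"twist":[0,0,0],"jaw":0.15},{"xyz":[0,0.035,0],"twist":[0,0,0],"jaw":0.15},{"xyz":[0,0.038,0],"twist":[0,0,0],"jaw":0.15}]'

```text
clock: 7.78
tcp_pos: [0.5686, 0.1986, 0.0679]
orientation: [-0.0, 0.996, -0.094, 0.0]
wrist_force: [-4.7, 2.2, 4.1]
finger_gap: 0.0265
```

Call:
servo_tool --targets '[{"xyz":[0,0.0027,0],"twist":[0,0,0],"jaw":0.15},{"xyz":[0,0.0053,0],"twist":[0,0,0],"jaw":0.15},{"xyz":[0,0.008,0],"twist":[0,0,0],"jaw":0.15}]'

```text
clock: 8.03
tcp_pos: [0.5671, 0.1908, 0.0679]
orientation: [-0.0, 0.996, -0.094, 0.0]
wrist_force: [-4.6, 1.8, 4.1]
finger_gap: 0.0265
```

Call:
servo_tool --targets '[{"xyz":[0,0.0027,0],"twist":[0,0,0],"jaw":0.15},{"xyz":[0,0.0053,0],"twist":[0,0,0],"jaw":0.15},{"xyz":[0,0.008,0],"twist":[0,0,0],"jaw":0.15}]'

```text
clock: 8.28
tcp_pos: [0.5657, 0.1829, 0.0679]
orientation: [-0.0, 0.996, -0.094, 0.0]
wrist_force: [-4.2, 1.4, 4.8]
finger_gap: 0.0264
```

Call:
servo_tool --targets '[{"xyz":[0,0.0027,0],"twist":[0,0,0],"jaw":0.15},{"xyz":[0,0.0053,0],"twist":[0,0,0],"jaw":0.15},{"xyz":[0,0.008,0],"twist":[0,0,0],"jaw":0.15}]'

```text
clock: 8.53
tcp_pos: [0.5642, 0.1751, 0.0679]
orientation: [-0.0, 0.996, -0.094, 0.0]
wrist_force: [-4.7, 1.4, 4.3]
finger_gap: 0.0267
```

Call:
servo_tool --targets '[{"xyz":[0,0.0027,0],"twist":[0,0,0],"jaw":0.15},{"xyz":[0,0.0053,0],"twist":[0,0,0],"jaw":0.15},{"xyz":[0,0.008,0],"twist":[0,0,0],"jaw":0.15}]'

```text
clock: 8.78
tcp_pos: [0.5627, 0.1671, 0.0679]
orientation: [-0.0, 0.996, -0.094, 0.0]
wrist_force: [-4.5, 1.9, 5.4]
finger_gap: 0.0266
```

Call:
servo_tool --targets '[{"xyz":[0,0.0027,0],"twist":[0,0,0],"jaw":0.15},{"xyz":[0,0.0053,0],"twist":[0,0,0],"jaw":0.15},{"xyz":[0,0.008,0],"twist":[0,0,0],"jaw":0.15}]'

```text
clock: 9.03
tcp_pos: [0.5613, 0.1593, 0.0679]
orientation: [-0.0, 0.996, -0.094, 0.0]
wrist_force: [-4.4, 1.9, 5.6]
finger_gap: 0.0266
```

Call:
servo_tool --targets '[{"xyz":[0,0.0027,0],"twist":[0,0,0],"jaw":0.15},{"xyz":[0,0.0053,0],"twist":[0,0,0],"jaw":0.15},{"xyz":[0,0.008,0],"twist":[0,0,0],"jaw":0.15}]'

```text
clock: 9.28
tcp_pos: [0.5598, 0.1514, 0.0679]
orientation: [-0.0, 0.996, -0.094, 0.0]
wrist_force: [-4.7, 2.3, 5.2]
finger_gap: 0.0267
```

Call:
servo_tool --targets '[{"xyz":[0,0.0027,0],"twist":[0,0,0],"jaw":0.15},{"xyz":[0,0.0053,0],"twist":[0,0,0],"jaw":0.15},{"xyz":[0,0.008,0],"twist":[0,0,0],"jaw":0.15}]'

```text
clock: 9.53
tcp_pos: [0.5586, 0.1452, 0.0679]
orientation: [-0.002, 0.996, -0.093, 0.0]
wrist_force: [-3.1, 11.3, 3.5]
finger_gap: 0.0269
```

Call:
servo_tool --targets '[{"xyz":[0,0.0027,0],"twist":[0,0,0],"jaw":0.15},{"xyz":[0,0.0053,0],"twist":[0,0,0],"jaw":0.15},{"xyz":[0,0.008,0],"twist":[0,0,0],"jaw":0.15}]'

```text
clock: 9.78
tcp_pos: [0.5574, 0.1386, 0.0679]
orientation: [-0.003, 0.996, -0.093, 0.001]
wrist_force: [-3.5, 10.3, 3.3]
finger_gap: 0.0263
```

Call:
servo_tool --targets '[{"xyz":[0,0.0027,0],"twist":[0,0,0],"jaw":0.15},{"xyz":[0,0.0053,0],"twist":[0,0,0],"jaw":0.15},{"xyz":[0,0.008,0],"twist":[0,0,0],"jaw":0.15}]'

```text
clock: 10.03
tcp_pos: [0.5558, 0.1301, 0.0679]
orientation: [-0.002, 0.996, -0.093, 0.001]
wrist_force: [-3.2, 8.7, 4.4]
finger_gap: 0.027
```

Call:
servo_tool --targets '[{"xyz":[0,0.0027,0],"twist":[0,0,0],"jaw":0.15},{"xyz":[0,0.0053,0],"twist":[0,0,0],"jaw":0.15},{"xyz":[0,0.008,0],"twist":[0,0,0],"jaw":0.15}]'

```text
clock: 10.28
tcp_pos: [0.554, 0.1205, 0.0679]
orientation: [-0.001, 0.996, -0.094, 0.0]
wrist_force: [-4.3, 0.7, 4.9]
finger_gap: 0.026
```

Call:
servo_tool --targets '[{"xyz":[0,0.0027,0],"twist":[0,0,0],"jaw":0.15},{"xyz":[0,0.0053,0],"twist":[0,0,0],"jaw":0.15},{"xyz":[0,0.008,0],"twist":[0,0,0],"jaw":0.15}]'

```text
clock: 10.53
tcp_pos: [0.5524, 0.1119, 0.0679]
orientation: [-0.0, 0.996, -0.094, 0.0]
wrist_force: [-3.9, 1.7, 5.1]
finger_gap: 0.0266
```

Call:
servo_tool --targets '[{"xyz":[0,0.0027,0],"twist":[0,0,0],"jaw":0.15},{"xyz":[0,0.0053,0],"twist":[0,0,0],"jaw":0.15},{"xyz":[0,0.008,0],"twist":[0,0,0],"jaw":0.15}]'

```text
clock: 10.78
tcp_pos: [0.5509, 0.104, 0.0679]
orientation: [-0.0, 0.996, -0.094, 0.0]
wrist_force: [-5.0, 1.6, 5.3]
finger_gap: 0.0265
```

Call:
servo_tool --targets '[{"xyz":[0,0.0027,0],"twist":[0,0,0],"jaw":0.15},{"xyz":[0,0.0053,0],"twist":[0,0,0],"jaw":0.15},{"xyz":[0,0.008,0],"twist":[0,0,0],"jaw":0.15}]'

```text
clock: 11.03
tcp_pos: [0.5494, 0.0961, 0.0679]
orientation: [-0.0, 0.996, -0.094, 0.0]
wrist_force: [-3.9, 1.6, 5.3]
finger_gap: 0.0263
```

Call:
servo_tool --targets '[{"xyz":[0,0.0027,0],"twist":[0,0,0],"jaw":0.15},{"xyz":[0,0.0053,0],"twist":[0,0,0],"jaw":0.15},{"xyz":[0,0.008,0],"twist":[0,0,0],"jaw":0.15}]'

```text
clock: 11.28
tcp_pos: [0.548, 0.0882, 0.0679]
orientation: [0.0, 0.996, -0.094, 0.0]
wrist_force: [-4.4, 2.0, 5.7]
finger_gap: 0.0264
```

Call:
servo_tool --targets '[{"xyz":[0,0.0027,0],"twist":[0,0,0],"jaw":0.15},{"xyz":[0,0.0053,0],"twist":[0,0,0],"jaw":0.15},{"xyz":[0,0.008,0],"twist":[0,0,0],"jaw":0.15}]'

```text
clock: 11.53
tcp_pos: [0.5464, 0.0803, 0.0679]
orientation: [0.0, 0.996, -0.094, 0.0]
wrist_force: [-4.0, 1.9, 4.1]
finger_gap: 0.0264
```

Call:
servo_tool --targets '[{"xyz":[0,0.0027,0],"twist":[0,0,0],"jaw":0.15},{"xyz":[0,0.0053,0],"twist":[0,0,0],"jaw":0.15},{"xyz":[0,0.008,0],"twist":[0,0,0],"jaw":0.15}]'

```text
clock: 11.78
tcp_pos: [0.545, 0.0724, 0.0679]
orientation: [0.0, 0.996, -0.094, 0.0]
wrist_force: [-3.5, 2.1, 4.5]
finger_gap: 0.0264
```

Call:
servo_tool --targets '[{"xyz":[0,0.0027,0],"twist":[0,0,0],"jaw":0.15},{"xyz":[0,0.0053,0],"twist":[0,0,0],"jaw":0.15},{"xyz":[0,0.008,0],"twist":[0,0,0],"jaw":0.15}]'

```text
clock: 12.03
tcp_pos: [0.5435, 0.0645, 0.0679]
orientation: [0.0, 0.996, -0.094, 0.0]
wrist_force: [-3.9, 1.7, 5.3]
finger_gap: 0.0267
```

Call:
servo_tool --targets '[{"xyz":[0,0.0027,0],"twist":[0,0,0],"jaw":0.15},{"xyz":[0,0.0053,0],"twist":[0,0,0],"jaw":0.15},{"xyz":[0,0.008,0],"twist":[0,0,0],"jaw":0.15}]'

```text
clock: 12.28
tcp_pos: [0.5421, 0.0567, 0.0679]
orientation: [0.0, 0.996, -0.094, 0.0]
wrist_force: [-3.9, 2.4, 5.2]
finger_gap: 0.0264
```

The bad patch is clear at world y of about 0.148 to 0.128, where drag rises by roughly 9 N. I'll finish the stroke to the right.

Call:
servo_tool --targets '[{"xyz":[0,0.004,0],"twist":[0,0,0],"jaw":0.15},{"xyz":[0,0.009,0],"twist":[0,0,0],"jaw":0.15},{"xyz":[0,0.014,0],"twist":[0,0,0],"jaw":0.15},{"xyz":[0,0.019,0],"twist":[0,0,0],"jaw":0.15},{"xyz":[0,0.024,0],"twist":[0,0,0],"jaw":0.15},{"xyz":[0,0.029,0],"twist":[0,0,0],"jaw":0.15}]'

```text
clock: 12.78
tcp_pos: [0.5366, 0.028, 0.0679]
orientation: [0.0, 0.996, -0.094, 0.0]
wrist_force: [-3.2, 2.0, 5.2]
finger_gap: 0.0262
```

Call:
servo_tool --targets '[{"xyz":[0,0.005,0],"twist":[0,0,0],"jaw":0.15},{"xyz":[0,0.01,0],"twist":[0,0,0],"jaw":0.15},{"xyz":[0,0.015,0],"twist":[0,0,0],"jaw":0.15}]'

```text
clock: 13.03
tcp_pos: [0.5339, 0.0132, 0.0679]
orientation: [0.0, 0.996, -0.094, 0.001]
wrist_force: [-2.9, 3.8, 4.4]
finger_gap: 0.0263
```

Call:
servo_tool --targets '[{"xyz":[0,0.005,0],"twist":[0,0,0],"jaw":0.15},{"xyz":[0,0.01,0],"twist":[0,0,0],"jaw":0.15},{"xyz":[0,0.015,0],"twist":[0,0,0],"jaw":0.15}]'

```text
clock: 13.28
tcp_pos: [0.5312, -0.0011, 0.0679]
orientation: [-0.0, 0.996, -0.094, 0.001]
wrist_force: [-3.2, 3.2, 4.6]
finger_gap: 0.0265
```

Call:
servo_tool --targets '[{"xyz":[0,0.005,0],"twist":[0,0,0],"jaw":0.15},{"xyz":[0,0.01,0],"twist":[0,0,0],"jaw":0.15},{"xyz":[0,0.015,0],"twist":[0,0,0],"jaw":0.15}]'

```text
clock: 13.53
tcp_pos: [0.5284, -0.0163, 0.0679]
orientation: [0.0, 0.996, -0.094, 0.001]
wrist_force: [-3.0, 1.1, 4.5]
finger_gap: 0.0262
```

Call:
servo_tool --targets '[{"xyz":[0,0.005,0],"twist":[0,0,0],"jaw":0.15},{"xyz":[0,0.01,0],"twist":[0,0,0],"jaw":0.15},{"xyz":[0,0.015,0],"twist":[0,0,0],"jaw":0.15}]'

```text
clock: 13.78
tcp_pos: [0.5256, -0.0312, 0.0679]
orientation: [0.0, 0.996, -0.094, 0.001]
wrist_force: [-2.0, 2.5, 4.4]
finger_gap: 0.0265
```

Call:
servo_tool --targets '[{"xyz":[0,0.005,0],"twist":[0,0,0],"jaw":0.15},{"xyz":[0,0.01,0],"twist":[0,0,0],"jaw":0.15},{"xyz":[0,0.015,0],"twist":[0,0,0],"jaw":0.15}]'

```text
clock: 14.03
tcp_pos: [0.5228, -0.046, 0.0679]
orientation: [0.0, 0.996, -0.094, 0.001]
wrist_force: [-2.4, 1.9, 5.7]
finger_gap: 0.0265
```

Call:
servo_tool --targets '[{"xyz":[0,0.005,0],"twist":[0,0,0],"jaw":0.15},{"xyz":[0,0.01,0],"twist":[0,0,0],"jaw":0.15},{"xyz":[0,0.015,0],"twist":[0,0,0],"jaw":0.15}]'

```text
clock: 14.28
tcp_pos: [0.5201, -0.0607, 0.0679]
orientation: [0.0, 0.996, -0.094, 0.001]
wrist_force: [-2.5, 2.0, 4.6]
finger_gap: 0.0267
```

Call:
servo_tool --targets '[{"xyz":[0,0.005,0],"twist":[0,0,0],"jaw":0.15},{"xyz":[0,0.01,0],"twist":[0,0,0],"jaw":0.15},{"xyz":[0,0.015,0],"twist":[0,0,0],"jaw":0.15}]'

```text
clock: 14.53
tcp_pos: [0.5173, -0.0755, 0.0679]
orientation: [0.0, 0.996, -0.094, 0.001]
wrist_force: [-1.9, 1.6, 5.8]
finger_gap: 0.0263
```

Call:
servo_tool --targets '[{"xyz":[0,0.005,0],"twist":[0,0,0],"jaw":0.15},{"xyz":[0,0.01,0],"twist":[0,0,0],"jaw":0.15},{"xyz":[0,0.015,0],"twist":[0,0,0],"jaw":0.15}]'

```text
clock: 14.78
tcp_pos: [0.5146, -0.0902, 0.0679]
orientation: [0.0, 0.996, -0.094, 0.001]
wrist_force: [-1.0, 0.3, 5.0]
finger_gap: 0.0262
```

Call:
servo_tool --targets '[{"xyz":[0,0.005,0],"twist":[0,0,0],"jaw":0.15},{"xyz":[0,0.01,0],"twist":[0,0,0],"jaw":0.15},{"xyz":[0,0.014,0],"twist":[0,0,0],"jaw":0.15},{"xyz":[0,0.017,0],"twist":[0,0,0],"jaw":0.15},{"xyz":[0,0.017,0],"twist":[0,0,0],"jaw":0.15}]'

```text
clock: 15.2
tcp_pos: [0.5113, -0.1075, 0.0679]
orientation: [0.001, 0.996, -0.094, 0.001]
wrist_force: [-2.2, -1.4, 4.9]
finger_gap: 0.0269
```

Call:
servo_tool --targets '[{"xyz":[0,0.003,0],"twist":[0,0,0],"jaw":0.15},{"xyz":[0,0.006,0],"twist":[0,0,0],"jaw":0.15},{"xyz":[0,0.009,0],"twist":[0,0,0],"jaw":0.15},{"xyz":[0,0.011,0],"twist":[0,0,0],"jaw":0.15}]'

```text
clock: 15.53
tcp_pos: [0.5095, -0.1176, 0.0679]
orientation: [0.0, 0.996, -0.094, 0.001]
wrist_force: [-0.0, 1.4, 4.8]
finger_gap: 0.0259
```

Call:
servo_tool --targets '[{"xyz":[0,0.001,0],"twist":[0,0,0],"jaw":0.15},{"xyz":[0,0.002,0],"twist":[0,0,0],"jaw":0.15}]'

```text
clock: 15.7
tcp_pos: [0.5091, -0.1195, 0.0679]
orientation: [0.0, 0.996, -0.094, 0.001]
wrist_force: [-0.8, 1.3, 5.0]
finger_gap: 0.0265
```

Call:
servo_tool --targets '[{"xyz":[0,0.001,0],"twist":[0,0,0],"jaw":0.15},{"xyz":[0,0.0015,0],"twist":[0,0,0],"jaw":0.15}]'

```text
clock: 15.87
tcp_pos: [0.5088, -0.1209, 0.0679]
orientation: [0.0, 0.996, -0.094, 0.001]
wrist_force: [-0.5, 1.6, 5.5]
finger_gap: 0.0268
```

Call:
servo_tool --targets '[{"xyz":[0,0.001,0],"twist":[0,0,0],"jaw":0.15},{"xyz":[0,0.0015,0],"twist":[0,0,0],"jaw":0.15}]'

```text
clock: 16.03
tcp_pos: [0.5086, -0.1222, 0.0679]
orientation: [0.0, 0.996, -0.094, 0.001]
wrist_force: [0.5, 2.2, 4.8]
finger_gap: 0.0264
```

Call:
servo_tool --targets '[{"xyz":[0,0.001,0],"twist":[0,0,0],"jaw":0.15},{"xyz":[0,0.0015,0],"twist":[0,0,0],"jaw":0.15}]'

```text
clock: 16.2
tcp_pos: [0.5084, -0.1231, 0.0679]
orientation: [-0.0, 0.996, -0.094, 0.001]
wrist_force: [-0.1, 3.7, 5.2]
finger_gap: 0.0266
```

Call:
servo_tool --targets '[{"xyz":[0,0.001,0],"twist":[0,0,0],"jaw":0.15},{"xyz":[0,0.001,0],"twist":[0,0,0],"jaw":0.15},{"xyz":[0,0.001,0],"twist":[0,0,0],"jaw":0.15}]'

```text
clock: 16.45
tcp_pos: [0.5083, -0.1237, 0.0679]
orientation: [-0.001, 0.996, -0.094, 0.001]
wrist_force: [1.2, 4.5, 5.6]
finger_gap: 0.0266
```

Right buffer reached with about 4 N on it. I'll bring the head back, then sample finely while crossing the bad patch leftward.

Call:
servo_tool --targets '[{"xyz":[0,-0.004,0],"twist":[0,0,0],"jaw":0.15},{"xyz":[0,-0.012,0],"twist":[0,0,0],"jaw":0.15},{"xyz":[0,-0.021,0],"twist":[0,0,0],"jaw":0.15},{"xyz":[0,-0.03,0],"twist":[0,0,0],"jaw":0.15},{"xyz":[0,-0.039,0],"twist":[0,0,0],"jaw":0.15},{"xyz":[0,-0.048,0],"twist":[0,0,0],"jaw":0.15},{"xyz":[0,-0.057,0],"twist":[0,0,0],"jaw":0.15},{"xyz":[0,-0.066,0],"twist":[0,0,0],"jaw":0.15},{"xyz":[0,-0.075,0],"twist":[0,0,0],"jaw":0.15},{"xyz":[0,-0.084,0],"twist":[0,0,0],"jaw":0.15},{"xyz":[0,-0.093,0],"twist":[0,0,0],"jaw":0.15},{"xyz":[0,-0.102,0],"twist":[0,0,0],"jaw":0.15}]'

```text
clock: 17.45
tcp_pos: [0.5269, -0.0244, 0.0679]
orientation: [0.001, 0.996, -0.094, 0.001]
wrist_force: [-2.6, -1.6, 6.6]
finger_gap: 0.0263
```

Call:
servo_tool --targets '[{"xyz":[0,-0.009,0],"twist":[0,0,0],"jaw":0.15},{"xyz":[0,-0.018,0],"twist":[0,0,0],"jaw":0.15},{"xyz":[0,-0.027,0],"twist":[0,0,0],"jaw":0.15},{"xyz":[0,-0.036,0],"twist":[0,0,0],"jaw":0.15},{"xyz":[0,-0.045,0],"twist":[0,0,0],"jaw":0.15},{"xyz":[0,-0.054,0],"twist":[0,0,0],"jaw":0.15},{"xyz":[0,-0.063,0],"twist":[0,0,0],"jaw":0.15},{"xyz":[0,-0.072,0],"twist":[0,0,0],"jaw":0.15},{"xyz":[0,-0.081,0],"twist":[0,0,0],"jaw":0.15},{"xyz":[0,-0.09,0],"twist":[0,0,0],"jaw":0.15},{"xyz":[0,-0.099,0],"twist":[0,0,0],"jaw":0.15},{"xyz":[0,-0.106,0],"twist":[0,0,0],"jaw":0.15}]'

```text
clock: 18.45
tcp_pos: [0.5464, 0.0803, 0.0679]
orientation: [0.0, 0.996, -0.094, 0.0]
wrist_force: [-3.3, -0.5, 7.9]
finger_gap: 0.0265
```

Call:
servo_tool --targets '[{"xyz":[0,-0.006,0],"twist":[0,0,0],"jaw":0.15},{"xyz":[0,-0.012,0],"twist":[0,0,0],"jaw":0.15},{"xyz":[0,-0.018,0],"twist":[0,0,0],"jaw":0.15},{"xyz":[0,-0.023,0],"twist":[0,0,0],"jaw":0.15},{"xyz":[0,-0.026,0],"twist":[0,0,0],"jaw":0.15},{"xyz":[0,-0.028,0],"twist":[0,0,0],"jaw":0.15}]'

```text
clock: 18.95
tcp_pos: [0.5516, 0.1076, 0.0679]
orientation: [0.0, 0.996, -0.094, 0.0]
wrist_force: [-3.5, -0.5, 7.7]
finger_gap: 0.0265
```

Call:
servo_tool --targets '[{"xyz":[0,-0.0015,0],"twist":[0,0,0],"jaw":0.15},{"xyz":[0,-0.003,0],"twist":[0,0,0],"jaw":0.15}]'

```text
clock: 19.12
tcp_pos: [0.5521, 0.1103, 0.0679]
orientation: [0.0, 0.996, -0.094, 0.0]
wrist_force: [-3.6, -0.5, 7.5]
finger_gap: 0.0264
```

Call:
servo_tool --targets '[{"xyz":[0,-0.0015,0],"twist":[0,0,0],"jaw":0.15},{"xyz":[0,-0.003,0],"twist":[0,0,0],"jaw":0.15}]'

```text
clock: 19.28
tcp_pos: [0.5526, 0.1133, 0.0678]
orientation: [0.0, 0.996, -0.094, 0.0]
wrist_force: [-3.9, -1.1, 6.9]
finger_gap: 0.0268
```

Call:
servo_tool --targets '[{"xyz":[0,-0.0015,0],"twist":[0,0,0],"jaw":0.15},{"xyz":[0,-0.003,0],"twist":[0,0,0],"jaw":0.15}]'

```text
clock: 19.45
tcp_pos: [0.5532, 0.1162, 0.0679]
orientation: [0.0, 0.996, -0.094, 0.0]
wrist_force: [-3.5, -0.8, 7.6]
finger_gap: 0.0265
```

Call:
servo_tool --targets '[{"xyz":[0,-0.0015,0],"twist":[0,0,0],"jaw":0.15},{"xyz":[0,-0.003,0],"twist":[0,0,0],"jaw":0.15}]'

```text
clock: 19.62
tcp_pos: [0.5537, 0.1191, 0.0679]
orientation: [0.0, 0.996, -0.094, 0.0]
wrist_force: [-3.5, -1.2, 7.2]
finger_gap: 0.0265
```

Call:
servo_tool --targets '[{"xyz":[0,-0.0015,0],"twist":[0,0,0],"jaw":0.15},{"xyz":[0,-0.003,0],"twist":[0,0,0],"jaw":0.15}]'

```text
clock: 19.78
tcp_pos: [0.5543, 0.122, 0.0679]
orientation: [0.0, 0.996, -0.094, 0.0]
wrist_force: [-3.5, -1.5, 7.6]
finger_gap: 0.0268
```

Call:
servo_tool --targets '[{"xyz":[0,-0.0015,0],"twist":[0,0,0],"jaw":0.15},{"xyz":[0,-0.003,0],"twist":[0,0,0],"jaw":0.15}]'

```text
clock: 19.95
tcp_pos: [0.5546, 0.1238, 0.0679]
orientation: [0.002, 0.996, -0.094, 0.0]
wrist_force: [-4.3, -5.9, 8.8]
finger_gap: 0.0265
```

Call:
servo_tool --targets '[{"xyz":[0,-0.0015,0],"twist":[0,0,0],"jaw":0.15},{"xyz":[0,-0.003,0],"twist":[0,0,0],"jaw":0.15}]'

```text
clock: 20.12
tcp_pos: [0.5548, 0.1252, 0.0679]
orientation: [0.003, 0.996, -0.095, -0.0]
wrist_force: [-5.7, -13.0, 10.3]
finger_gap: 0.0264
```

Call:
servo_tool --targets '[{"xyz":[0,-0.0015,0],"twist":[0,0,0],"jaw":0.15},{"xyz":[0,-0.003,0],"twist":[0,0,0],"jaw":0.15}]'

```text
clock: 20.28
tcp_pos: [0.5553, 0.1278, 0.0679]
orientation: [0.004, 0.995, -0.095, -0.0]
wrist_force: [-5.2, -10.3, 9.7]
finger_gap: 0.0267
```

Call:
servo_tool --targets '[{"xyz":[0,-0.0015,0],"twist":[0,0,0],"jaw":0.15},{"xyz":[0,-0.003,0],"twist":[0,0,0],"jaw":0.15}]'

```text
clock: 20.45
tcp_pos: [0.5559, 0.1309, 0.0679]
orientation: [0.003, 0.995, -0.095, -0.0]
wrist_force: [-4.4, -10.4, 9.5]
finger_gap: 0.0265
```

Call:
servo_tool --targets '[{"xyz":[0,-0.0015,0],"twist":[0,0,0],"jaw":0.15},{"xyz":[0,-0.003,0],"twist":[0,0,0],"jaw":0.15}]'

```text
clock: 20.62
tcp_pos: [0.5565, 0.1341, 0.0679]
orientation: [0.003, 0.995, -0.095, -0.0]
wrist_force: [-5.9, -8.5, 9.4]
finger_gap: 0.0266
```

Call:
servo_tool --targets '[{"xyz":[0,-0.0015,0],"twist":[0,0,0],"jaw":0.15},{"xyz":[0,-0.003,0],"twist":[0,0,0],"jaw":0.15}]'

```text
clock: 20.78
tcp_pos: [0.5571, 0.1373, 0.0679]
orientation: [0.003, 0.996, -0.095, -0.0]
wrist_force: [-5.6, -7.4, 9.1]
finger_gap: 0.0267
```

Call:
servo_tool --targets '[{"xyz":[0,-0.0015,0],"twist":[0,0,0],"jaw":0.15},{"xyz":[0,-0.003,0],"twist":[0,0,0],"jaw":0.15}]'

```text
clock: 20.95
tcp_pos: [0.5577, 0.1405, 0.0679]
orientation: [0.002, 0.996, -0.095, -0.0]
wrist_force: [-4.8, -7.6, 9.4]
finger_gap: 0.0264
```

Call:
servo_tool --targets '[{"xyz":[0,-0.0015,0],"twist":[0,0,0],"jaw":0.15},{"xyz":[0,-0.003,0],"twist":[0,0,0],"jaw":0.15}]'

```text
clock: 21.12
tcp_pos: [0.5583, 0.1437, 0.0679]
orientation: [0.002, 0.996, -0.095, -0.0]
wrist_force: [-4.3, -5.7, 8.7]
finger_gap: 0.0263
```

Call:
servo_tool --targets '[{"xyz":[0,-0.0015,0],"twist":[0,0,0],"jaw":0.15},{"xyz":[0,-0.003,0],"twist":[0,0,0],"jaw":0.15}]'

```text
clock: 21.28
tcp_pos: [0.559, 0.1475, 0.0679]
orientation: [0.001, 0.996, -0.094, -0.0]
wrist_force: [-3.4, -0.6, 7.7]
finger_gap: 0.0267
```

Call:
servo_tool --targets '[{"xyz":[0,-0.0015,0],"twist":[0,0,0],"jaw":0.15},{"xyz":[0,-0.003,0],"twist":[0,0,0],"jaw":0.15}]'

```text
clock: 21.45
tcp_pos: [0.5598, 0.1515, 0.0679]
orientation: [0.0, 0.996, -0.094, 0.0]
wrist_force: [-3.2, -0.8, 7.2]
finger_gap: 0.0266
```

Crossing leftward, the patch runs from y=0.123 to 0.146. Rightward it starts at about 0.148 and ends before 0.1205. So the middle is near world y=0.135, and I'll go there.

Call:
servo_tool --targets '[{"xyz":[0,0.002,0],"twist":[0,0,0],"jaw":0.15},{"xyz":[0,0.004,0],"twist":[0,0,0],"jaw":0.15},{"xyz":[0,0.006,0],"twist":[0,0,0],"jaw":0.15}]'

```text
clock: 21.7
tcp_pos: [0.5589, 0.1468, 0.0679]
orientation: [-0.001, 0.996, -0.094, 0.0]
wrist_force: [-1.1, 5.8, 6.1]
finger_gap: 0.0262
```

Call:
servo_tool --targets '[{"xyz":[0,0.002,0],"twist":[0,0,0],"jaw":0.15},{"xyz":[0,0.004,0],"twist":[0,0,0],"jaw":0.15}]'

```text
clock: 21.87
tcp_pos: [0.5585, 0.1448, 0.0679]
orientation: [-0.003, 0.996, -0.093, 0.0]
wrist_force: [-1.6, 12.4, 3.4]
finger_gap: 0.0265
```

Call:
servo_tool --targets '[{"xyz":[0,0.002,0],"twist":[0,0,0],"jaw":0.15},{"xyz":[0,0.004,0],"twist":[0,0,0],"jaw":0.15}]'

```text
clock: 22.03
tcp_pos: [0.5579, 0.1415, 0.0679]
orientation: [-0.003, 0.996, -0.093, 0.001]
wrist_force: [-1.3, 11.8, 4.3]
finger_gap: 0.0266
```

Call:
servo_tool --targets '[{"xyz":[0,0.002,0],"twist":[0,0,0],"jaw":0.15},{"xyz":[0,0.004,0],"twist":[0,0,0],"jaw":0.15},{"xyz":[0,0.004,0],"twist":[0,0,0],"jaw":0.15}]'

```text
clock: 22.28
tcp_pos: [0.5569, 0.1362, 0.0679]
orientation: [-0.002, 0.996, -0.093, 0.0]
wrist_force: [-2.4, 5.7, 6.9]
finger_gap: 0.0266
```

Call:
servo_tool --targets '[{"xyz":[0,0.0015,0],"twist":[0,0,0],"jaw":0.15},{"xyz":[0,0.001,0],"twist":[0,0,0],"jaw":0.15},{"xyz":[0,0.0005,0],"twist":[0,0,0],"jaw":0.15},{"xyz":[0,0.0003,0],"twist":[0,0,0],"jaw":0.15}]'

```text
clock: 22.62
tcp_pos: [0.5566, 0.1345, 0.0679]
orientation: [-0.0, 0.996, -0.094, 0.0]
wrist_force: [-3.3, 1.9, 6.7]
finger_gap: 0.0263
```

Call:
servo_tool --targets '[{"xyz":[0,0.0002,0],"twist":[0,0,0],"jaw":0.4},{"xyz":[0,0.0002,0],"twist":[0,0,0],"jaw":0.7},{"xyz":[0,0.0002,0],"twist":[0,0,0],"jaw":1},{"xyz":[0,0.0002,0],"twist":[0,0,0],"jaw":1},{"xyz":[0,0.0002,0],"twist":[0,0,0],"jaw":1},{"xyz":[0,0.0002,0],"twist":[0,0,0],"jaw":1},{"xyz":[0,0.0002,-0.01],"twist":[0,0,0],"jaw":1},{"xyz":[0,0.0002,-0.03],"twist":[0,0,0],"jaw":1},{"xyz":[0,0.0002,-0.05],"twist":[0,0,0],"jaw":1},{"xyz":[0,0.0002,-0.07],"twist":[0,0,0],"jaw":1},{"xyz":[0,0.0002,-0.085],"twist":[0,0,0],"jaw":1},{"xyz":[0,0.0002,-0.09],"twist":[0,0,0],"jaw":1}]'

```text
clock: 23.62
tcp_pos: [0.5581, 0.134, 0.1611]
orientation: [-0.0, 0.996, -0.094, 0.003]
wrist_force: [0.1, -0.2, -0.5]
finger_gap: 0.085
```

Call:
servo_tool --targets '[{"xyz":[0,0,0],"twist":[0,0,0],"jaw":1},{"xyz":[0,0,0],"twist":[0,0,0],"jaw":1},{"xyz":[0,0,0],"twist":[0,0,0],"jaw":1}]'

```text
clock: 23.87
tcp_pos: [0.5557, 0.1337, 0.1564]
orientation: [0.0, 0.996, -0.094, -0.001]
wrist_force: [0.3, -0.4, -0.3]
finger_gap: 0.0856
```

```bash
python3 - <<'E'
from h import *
s=env.get_state();print(s["tcp_pos"],s["wrist_force"],s["finger_gap"])
for n in ("wrist","top"):
    w=cam(n);v,u=np.mgrid[0:400,0:640];P=world(w,u.ravel(),v.ravel())
    m=(P[:,2]>.09)&(P[:,2]<.106)&(np.hypot(P[:,0]-.5566,P[:,1]-.1345)<.04)
    print(n,m.sum(),cv2.minAreaRect(P[m,:2].astype(np.float32)) if m.sum()>20 else "")
    save(w,f"pics/{n}_end.png")
E
```

```text
[0.55566018 0.13370063 0.15641524] [ 0.29721741 -0.40069028 -0.29502838] 0.08564514176505111
wrist 3047 ((0.5572535991668701, 0.1372791826725006), (0.05228118598461151, 0.028624577447772026), 78.54437255859375)
top 226 ((0.5554686188697815, 0.134808748960495), (0.05290960520505905, 0.028914084658026695), 79.87437438964844)
```

View pics/wrist_end.png

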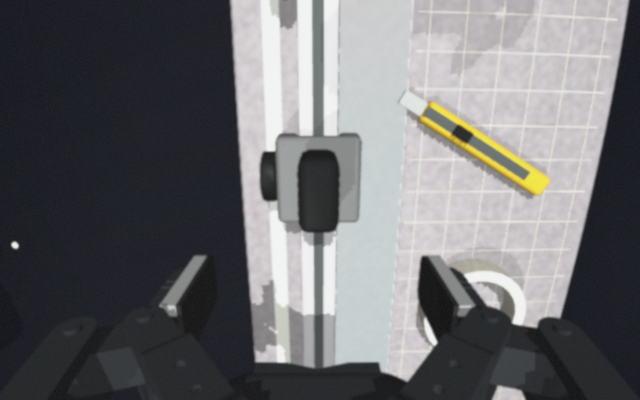

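The wrist view shows the head standing free, with the grip at (319,190), the jaws open and clear above it, and the knife and tape in place.

```bash
python3 -c "
from workcell import env
print(env.hand_in())"
```

```text
the job is handed in; nothing more can be done
None
```

I ran the head to the left buffers, stroked it to the right buffers, brought it back, and left it released on the worst spot. The job is handed in, and the last reading before that was 23.9 s against the 67 s limit. The hand-in reports no verdict.

- **Buffers:** the head came up against the left pair with about 5 N and the right pair with about 4 N, both well under the 15 N limit.
- **Bad patch:** drag rose by about 9 to 12 N between world y of about 0.123 and 0.147, so its middle is near 0.135 (about +84 mm in the trimmer's frame). I crossed it in both directions, and the onsets agreed with the 25 mm patch size.
- **Light patch:** drag rose by only about 2 N near world y 0.00 to 0.013.
- **Final position:** the head stands at world y of about 0.1345 by the arm's reading and 0.1348 by the top camera. The wrist camera read 0.137, about 2.5 mm off. All three are within the 12 mm tolerance.
- **Release:** the jaws are fully open, the tool is about 90 mm above its grip height, and the wrist force is near zero.
- **Things lying about:** the tape and knife looked undisturbed in the last wrist picture. I didn't re-measure the two bottles after the job, but the arm stayed well clear of them.

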